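# Set the reader head by clicks and load a wafer shipper under it

## Task

The head of the bench reader is parked too low to take this wafer shipper. Turn the clicking knob on top of the stand clockwise until the head stands exactly four clicks above its lower stop and let go of it, then push the round shipper along its guide lane, under the head and fully home against the stop bar. Leave everything else on the desk where it stands.

Things in the scene. Friction and masses are not known exactly. Their poses are not given: they have to be found in the camera images.
- reader_stand: Bench reader, fixed to the desk: dark grey base plate 270 x 188 x 8 mm with two columns (at y = +-82 mm) and a white bridge beam, 98 mm high, 50 mm deep. Origin on the desk surface under the middle of the bridge; x runs along the guide lane from the loading end (plate edge x = -210 mm) to the stop end (x = +60 mm), y to the left looking that way, z up.
- lane_mouth (a point): Middle of the guide lane on the base plate, 8 mm above the desk, where the flared mouth becomes straight (stand x = -75 mm). White rails, 10 mm high above the plate, are 122 mm apart from here to the stop and widen to about 160 mm apart at the loading end. Axes as the stand's.
- stop_face (a point): Middle of the front face of the aluminium stop bar, at its foot on the base plate (8 mm above the desk, stand x = +22.5 mm, y = 0); the bar is 14 mm high and 70 mm wide. The shipper is home when its rim touches this face: its centre is then at stand x = -36 mm. Axes as the stand's.
- dial_knob (a joint): Knob on top of the bridge, rad: 0 = lower stop of the head; grows clockwise seen from above, which raises the head 2.5 mm a click. A detent holds it every 20 degrees: click n is at about 0.349 n, four clicks 1.396, upper stop seven (2.443). Passing a click takes about 0.07 N m; let go near a click, it settles into it. Starts between lower stop and second click.
- knob_grip (a point): Grip point on the knob's vertical axis, 126 mm above the desk. Black bar 60 long, 18 wide, 30 mm high (109 to 139 above the desk) on a 64 mm round skirt; x axis along the bar to the end with the white pointer line, z up. At the lower stop it points at the thick dark dial line, 250 degrees counter-clockwise from the stand's x; then one thin line per click, clockwise.
- head_underside (a point): Middle of the underside of the dark reading head under the bridge, a block 36 mm long in the stand's x and 122 mm wide. At the lower stop it is 5 mm above the base plate (13 mm above the desk); at four clicks 15 mm above the plate, which leaves 2 mm over the shipper. Lower than that the head blocks the shipper or rubs on it.
- shipper: White round wafer shipper, a flat disc of 117 mm diameter and 13 mm thick, 45 g, lying loose on the base plate (its underside 8 mm above the desk) in the flared mouth of the guide lane; another two like it lie on the grey tool mat and are not to be used. Origin at the centre of its underside, z up.
- air_blower: Bystander: black rubber blower standing upright, 51 mm wide, 109 mm high; origin at the centre of its underside.
- kapton_roll: Bystander: roll of tape lying flat, 74 mm diameter, 19 mm high; origin at the centre of its underside.
- probe_card: Bystander: green needle card lying flat, 52 x 78 x 11 mm; origin at the centre of its underside.
- ref_block: Bystander: small steel reference block, 30 x 45 x 20 mm, on the grey tool mat; origin at the centre of its underside.
Things that resemble listed ones, but are neither listed nor needed, are in the scene too. Leave any yellow look-alike of the shipper alone.

How it is judged:
By the outcome, as a careful person would: the job done as asked, in the order asked, and still so for the second after the job is handed in, with the robot touching nothing.
It also fails if it takes over 48 s, if anything falls off the work surface, if the arm or the gripper's body presses on something with over 40 N, if the wrist force passes 120 N, or if a joint passes its speed limit or range.

## Robot

A 6-joint arm with a two-finger parallel gripper is mounted at the origin on the work surface; the furniture and walls round the work are solid. World frame = base frame: x ahead of the robot, y to its left, z up, the work surface at z = 0. Lengths are in m, angles in rad, forces in N, time in s.
With the tool pointing down it reaches from about 0.35 to 1 m from the base axis. Payload 7.1 kg.
Tool frame: the origin (TCP) lies midway between the tips of the shut fingers; the grasp point (between the pads) lies 19 mm behind it (robot.grasp_offset is the distance from the TCP to the grasp point, in m); x points along the fingers, y is the direction in which the jaws open and shut, and the axes are right-handed (so a half turn about x gives the same grasp; the last joint's range is limited). The gripper opens to 85 mm and grips with 20 to 120 N. Pads are 22 mm wide; open, the fingers measure 114 mm over their backs; the gripper's body (76 mm by 85 mm) begins 54 mm behind the grasp point. The pads swing forward as they close: fully open they stand 13 mm farther back than shut.
Start: joints at [1.15, 0.423, 1.63, -0, 1.089, -0.019], TCP at [0.244, 0.575, 0.231] pointing down, gripper open.
Joint ranges: [-3, 3], [-0.9, 2.11], [0.09, 2.58], [-1.31, 4.45], [0.11, 2.69], [-2.54, 2.54]. Speed limits (rad/s): [2.39, 2.39, 3.01, 3.14, 3.14, 3.14].

## Interface

Orientations are given as a unit quaternion [x, y, z, w].
In Python, from rig import robot, jaws, solve_ik, monitor, capture, order, boxes_of, regions_of gives the robot as it stands. Calls block until the motion is done:
- robot.goto(position, orientation): joint-space move of the TCP to a pose.
- robot.movel(position, orientation=None, max_speed=0.15): straight line of the TCP; orientation=None keeps the orientation; max_speed is the mean speed in m/s.
- robot.movej(angles): joint-space move.
- jaws.grip(opening, newtons=None): opening from 0.0 (shut) to 1.0 (fully open); newtons is the grip in N (None keeps the last); returns when the fingers have stopped.
- robot.pause(seconds).
- solve_ik(position, orientation): joint angles nearest the present ones, or None.
- monitor.sense(): the state.
- capture(name): name is "scene" or "top" or "wrist"; returns a dict with "color" (400x640x3 uint8, red, green, blue), "mtx" (3x3 intrinsics, pixels), "origin" and "attitude" of the camera in the world; the wrist camera has in their place "mount" (4x4, takes a point from camera to tool coordinates, whose origin is the TCP and whose axes are the tool frame's). Camera axes: x right, y down, z forward; pixel columns grow to the right and rows downward; lengths in m; the calibration is good to about 2 mm. A picture is of the moment at which its call begins: read the wrist's pose just before it. There is no depth.
A pose or a line that the arm cannot do raises robot.Unreachable and nothing moves.
- order.job_done(): hands the job in, once; it reports no verdict.
Trained networks look in a picture, given as the dict that the camera call returned (one of the last four; its "shot" number tells which), for a name from the list of things; names that differ only in an ending like _2 or _b are one class to them, and where a whole thing is asked for, a point or a joint stands for the part that bears it (a point fixed in the world has none). Each returns a list of dicts, best first, with "confidence" (0 to 1); they miss things now and then, are a little off and sometimes report something else, mostly with a low value. They report only what shows in the picture. A call takes as long as a camera call. They do not tell look-alikes from the thing itself.
- boxes_of(picture, target): "at" ([row, column] as shares, 0 to 1, of the picture: columns of its width, rows of its height, amid what is visible of it).
- regions_of(picture, target): "pixels" (400x640 bool, what is visible of it) and "at" ([row, column] as shares, 0 to 1, of the picture: columns of its width, rows of its height, amid what is visible of it).
The state is a dict: "t": time; "q": joint angles; "qd": joint speeds; "tau": joint torques, N m; "tcp_pos": TCP position; "tcp_rot": TCP orientation; "wrist_force": force on the tool from outside, world axes, zero at the start; "moment": the same for the moment, N m; "grip_width": opening from 0.0 (shut) to 1.0 (fully open).
Only numpy, scipy, OpenCV 4.12 (cv2) and the standard library are available. Lean on these libraries where they do the work, as an engineer would, in place of code of your own. Each camera call takes 0.05 s, during which the arm holds its last target.

## Working session

There is one attempt and no reset: what is moved stays moved. The work goes in short steps, each a Python script; the robot and the scene stay as the last script left them, time stands still between calls to the robot, and variables do not carry over. Pictures are saved under pics/ and viewed, and the job is handed in when it is done.

```bash
ls; mkdir -p pics; python3 - <<'E'
from rig import *
import cv2,pickle
s=monitor.sense();print({k:s[k] for k in('t','q','tcp_pos','tcp_rot','grip_width')})
for n in('scene','top'):
    p=capture(n);cv2.imwrite(f'pics/{n}0.png',p['color'][:,:,::-1]);pickle.dump(p,open(f'{n}0.pkl','wb'))
    print(n,p['mtx'],p['origin'],p['attitude'])
    for t in('reader_stand','shipper','dial_knob'):
        try: print(t,[(round(b['confidence'],2),[round(b['at'][0]*400),round(b['at'][1]*640)]) for b in boxes_of(p,t)])
        except Exception as e: print(t,e)
E
```

```text
pics
{'t': 0.0, 'q': array([ 1.15000203e+00,  4.23829107e-01,  1.63072123e+00,  4.54557779e-06,
        1.08860063e+00, -1.89987065e-02]), 'tcp_pos': array([0.24416373, 0.57472104, 0.23054075]), 'tcp_rot': array([ 0.14056588,  0.69300653, -0.14164062,  0.6927634 ]), 'grip_width': 0.9984275457958626}
scene [[513.07258387   0.         315.13657494]
 [  0.         513.07258387 202.61928731]
 [  0.           0.           1.        ]] [-0.02019081 -0.96578506  0.68328427] [ 0.84110329 -0.23787338  0.13690404 -0.46606737]
reader_stand [(0.57, [238, 380])]
shipper [(0.82, [233, 332]), (0.57, [325, 291]), (0.23, [240, 380])]
dial_knob [(0.81, [196, 395])]
top [[484.83850525   0.         315.36095212]
 [  0.         484.83850525 203.31847332]
 [  0.           0.           1.        ]] [ 0.32766757 -0.19729058  1.28788521] [-0.69928178  0.71164384 -0.04547753  0.04999821]
reader_stand [(0.61, [172, 330])]
shipper [(0.72, [200, 312]), (0.62, [283, 390])]
dial_knob [(0.84, [150, 340]), (0.17, [205, 228])]
```

View pics/scene0.png

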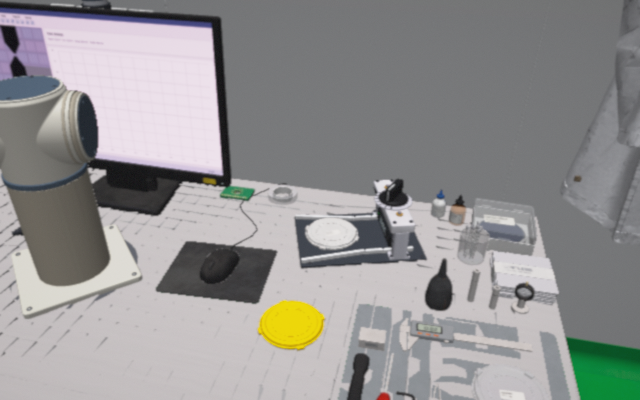

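View pics/top0.png

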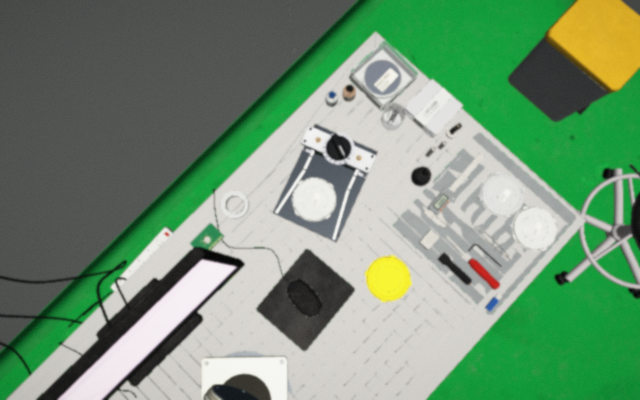

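```bash
python3 - <<'E'
import cv2
a=cv2.imread('pics/top0.png')[90:260,240:430];cv2.imwrite('pics/topcrop.png',cv2.resize(a,None,fx=4,fy=3.5,interpolation=cv2.INTER_CUBIC)[:600,:800])
a=cv2.imread('pics/top0.png')[120:180,300:380];cv2.imwrite('pics/topknob.png',cv2.resize(a,None,fx=10,fy=10,interpolation=cv2.INTER_CUBIC))
E
```

```text
(no output)
```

View pics/topcrop.png

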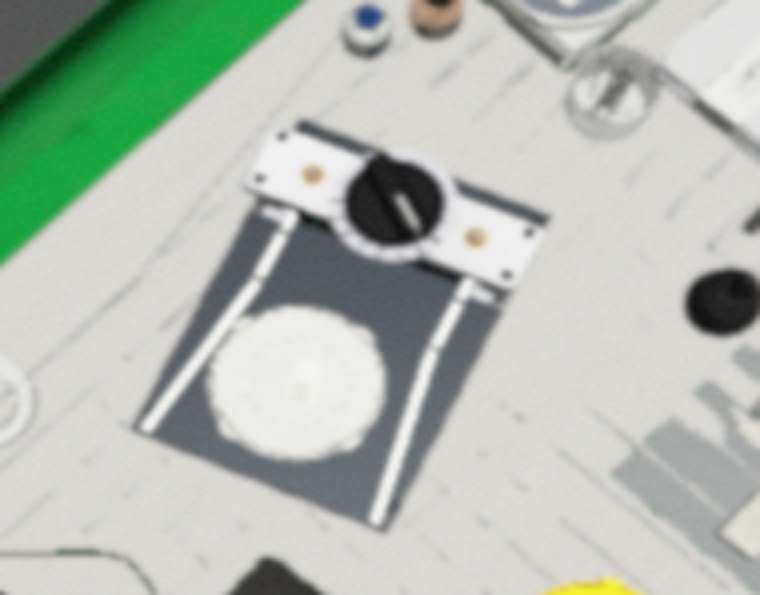

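View pics/topknob.png

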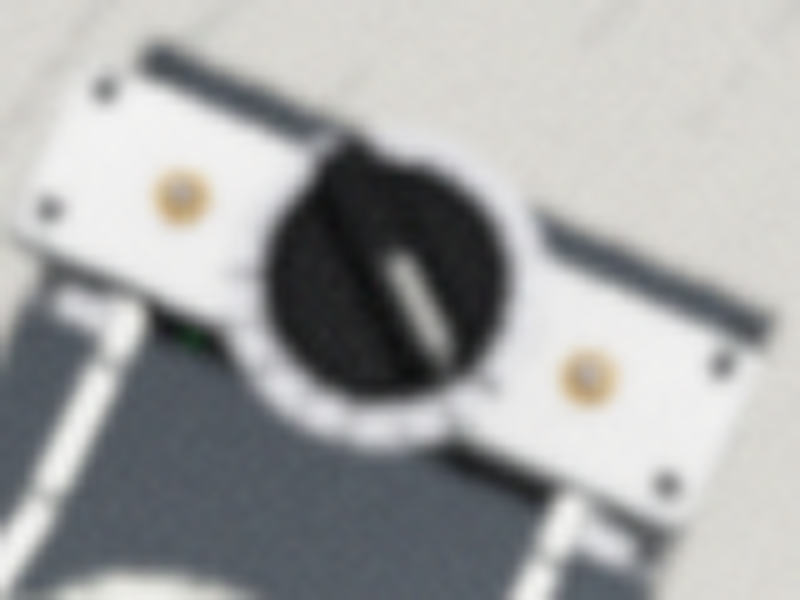

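```bash
cat > h.py <<'E'
import numpy as np,pickle,cv2
from scipy.spatial.transform import Rotation as R
def ray(p,u,v):
    d=R.from_quat(p['attitude']).as_matrix()@np.linalg.inv(p['mtx'])@[u,v,1.];return np.array(p['origin']),d
def onz(p,u,v,z):
    o,d=ray(p,u,v);return o+d*(z-o[2])/d[2]
def proj(p,X):
    c=R.from_quat(p['attitude']).as_matrix().T@(np.array(X)-p['origin']);c=p['mtx']@c;return c[:2]/c[2]
E
python3 - <<'E'
from h import *
T=pickle.load(open('top0.pkl','rb'));S=pickle.load(open('scene0.pkl','rb'))
print('orig',proj(T,[0,0,0]),proj(S,[0,0,0]),'tcp',proj(T,[.244,.575,.23]))
print('shipper',onz(T,314.5,199.5,.021),onz(S,331.5,233,.021))
print('knob',onz(T,339.5,149,.139))
print('plate corners',onz(T,275,213,.008),onz(T,336,240,.008))
print('ends bridge',onz(T,305,133,.098),onz(T,375,160,.098))
# monitor foot and corners
for n,u,v in(('TRtop',240,262),):
  for z in(.0,.3,.45,.5): print(n,z,onz(T,u,v,z),)
for u,v in((230,182),(220,15)):
  o,d=ray(S,u,v);print('scene ray',o,d)
E
```

```text
orig [243.81482155 400.54919348] [ 74.85104895 269.0496905 ] tcp [-39.89258294 314.70220077]
shipper [ 0.5101864  -0.18854498  0.021     ] [ 0.51022477 -0.19216013  0.021     ]
knob [ 0.61591904 -0.25211711  0.139     ]
plate corners [ 0.47770488 -0.08284387  0.008     ] [ 0.40318582 -0.24331758  0.008     ]
ends bridge [ 0.66927795 -0.16792001  0.098     ] [ 0.59629537 -0.34227992  0.098     ]
TRtop 0.0 [0.35006849 0.01109049 0.        ]
TRtop 0.3 [ 0.34485042 -0.0374498   0.3       ]
TRtop 0.45 [ 0.34224138 -0.06171995  0.45      ]
TRtop 0.5 [ 0.3413717  -0.06980999  0.5       ]
scene ray [-0.02019081 -0.96578506  0.68328427] [ 0.32204748  0.82464532 -0.49537352]
scene ray [-0.02019081 -0.96578506  0.68328427] [ 0.39420212  0.98218171 -0.21914967]
```

```bash
python3 - <<'E'
from rig import *
from h import *
T=pickle.load(open('top0.pkl','rb'));S=pickle.load(open('scene0.pkl','rb'))
p=capture('wrist');cv2.imwrite('pics/wrist0.png',p['color'][:,:,::-1]);print(p['mount'],p['mtx'])
for z in(0,.2,.4,.6,.8,1): print(z,proj(S,[0,0,z]),proj(T,[0,0,z]))
print(onz(T,60,400,.48),onz(T,130,345,.48),onz(T,150,385,.0))
s=monitor.sense();print(s['tau'],s['wrist_force'])
a=cv2.imread('pics/top0.png')[220:400,40:330];cv2.imwrite('pics/topmon.png',cv2.resize(a,None,fx=2.7,fy=2.7))
E
```

```text
[[ 1.13780740e-03 -2.84876238e-01  9.58563631e-01 -1.42217009e-01]
 [ 9.99999323e-01  9.17855939e-05 -1.15971341e-03  1.05577011e-03]
 [ 2.42392462e-04  9.58564302e-01  2.84876150e-01 -7.33388898e-02]
 [ 0.00000000e+00  0.00000000e+00  0.00000000e+00  1.00000000e+00]] [[292.36451312   0.         322.34138747]
 [  0.         292.36451312 198.4417564 ]
 [  0.           0.           1.        ]]
0 [ 74.85104895 269.0496905 ] [243.81482155 400.54919348]
0.2 [ 49.29549001 185.47285088] [229.40503946 425.7022669 ]
0.4 [17.4116544  81.20003019] [208.16884736 462.7712174 ]
0.6 [-23.48320988 -52.54243737] [173.74973906 522.85167892]
0.8 [ -77.83780351 -230.30357202] [108.34719187 637.01545052]
1 [-153.60606984 -478.09593127] [-64.11691769 938.06111404]
[0.12740034 0.22084469 0.48      ] [0.21108609 0.11150427 0.48      ] [0.04165178 0.24025275 0.        ]
[ 4.83931308e-04 -5.56817651e+01 -2.81824744e+01  9.96460608e-05
  2.32149774e-03  6.03039794e-06] [-0.69972909  0.90889321  0.34337439]
```

View pics/wrist0.png

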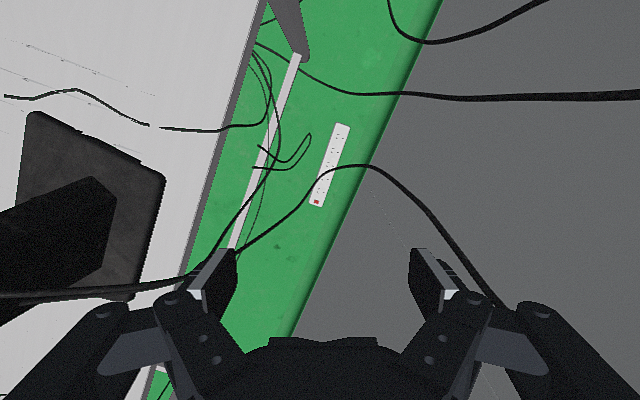

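View pics/topmon.png

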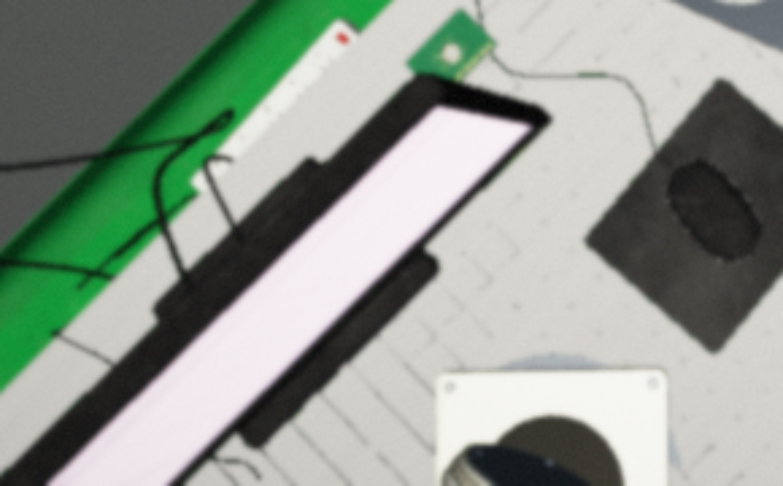

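```bash
cat >> h.py <<'E'
def down(th): # tool x down, tool z along horizontal angle th
    c,s=np.cos(th),np.sin(th)
    return R.from_matrix(np.array([[0,-s,c],[0,c,s],[-1,0,0]])).as_quat()
def wristpose(s,p):
    M=np.eye(4);M[:3,:3]=R.from_quat(s['tcp_rot']).as_matrix();M[:3,3]=s['tcp_pos'];W=M@p['mount']
    p['origin']=W[:3,3];p['attitude']=R.from_matrix(W[:3,:3]).as_quat();return p
E
python3 - <<'E'
from rig import *
from h import *
s=monitor.sense();print(R.from_quat(s['tcp_rot']).as_matrix().round(3))
th=-.42
print(solve_ik([.51,-.203,.30],down(th)),solve_ik([.51,-.203,.30],down(th+np.pi)))
print(solve_ik([.62,-.252,.112],down(th)),)
p=s['tcp_pos'];q=solve_ik([p[0],p[1],.42],s['tcp_rot']);print(q)
for d in np.deg2rad([24,-34,-44,24+90,-34+90,24-90,-34-90,204,146]):
  for f in(0,): print(np.rad2deg(d).round(),solve_ik([.616,-.252,.112],down(d)))
E
```

```text
[[-0.     0.391  0.92 ]
 [-0.     0.92  -0.391]
 [-1.    -0.     0.   ]]
[-4.00495685e-01  2.35779822e-01  1.73191999e+00 -4.44089210e-16
  1.17389285e+00 -1.55129201e+00] [-4.00495685e-01  2.35779822e-01  1.73191999e+00 -4.44089210e-16
  1.17389285e+00  1.59030064e+00]
[-4.03837578e-01  6.26880648e-01  1.59474622e+00 -4.44089210e-16
  9.19965788e-01 -1.55463390e+00]
[ 1.14999700e+00  2.73920254e-01  1.41373283e+00 -1.57023956e-05
  1.45408972e+00 -1.90336652e-02]
24.0 [-4.06199555e-01  6.22271719e-01  1.60384476e+00 -4.44089210e-16
  9.15476172e-01 -2.39587490e+00]
-34.0 [-4.06199555e-01  6.22271719e-01  1.60384476e+00 -4.44089210e-16
  9.15476172e-01 -1.38358394e+00]
-44.0 [-4.06199555e-01  6.22271719e-01  1.60384476e+00 -4.44089210e-16
  9.15476172e-01 -1.20905101e+00]
114.0 [-4.06199555e-01  6.22271719e-01  1.60384476e+00 -4.44089210e-16
  9.15476172e-01  2.31651408e+00]
56.0 None
-66.0 [-4.06199555e-01  6.22271719e-01  1.60384476e+00 -4.44089210e-16
  9.15476172e-01 -8.25078576e-01]
-124.0 [-4.06199555e-01  6.22271719e-01  1.60384476e+00 -4.44089210e-16
  9.15476172e-01  1.87212390e-01]
204.0 [-4.06199555e-01  6.22271719e-01  1.60384476e+00 -4.44089210e-16
  9.15476172e-01  7.45717751e-01]
146.0 [-4.06199555e-01  6.22271719e-01  1.60384476e+00 -4.44089210e-16
  9.15476172e-01  1.75800872e+00]
```

```bash
python3 - <<'E'
from rig import *
from h import *
s=monitor.sense()
p=s['tcp_pos'];q=np.array(solve_ik([p[0],p[1],.42],s['tcp_rot']))
robot.movej(q)
q2=solve_ik([.51,-.203,.30],down(-.42))
m=q.copy();m[0]=q2[0];robot.movej(m)
robot.movej(q2)
s=monitor.sense();p=wristpose(s,capture('wrist'));cv2.imwrite('pics/w1.png',p['color'][:,:,::-1]);pickle.dump(p,open('w1.pkl','wb'))
t=capture('top');cv2.imwrite('pics/top1.png',t['color'][:,:,::-1])
print(s['t'],s['tcp_pos'],s['wrist_force'])
for n in('shipper','dial_knob','reader_stand'):
    print(n,[(round(b['confidence'],2),[round(b['at'][0]*400),round(b['at'][1]*640)]) for b in boxes_of(p,n)])
E
```

```text
5.6583 [ 0.51043855 -0.20303195  0.30039538] [-0.31671561 -0.16120662 -0.82385186]
shipper [(0.83, [154, 334]), (0.78, [75, 147])]
dial_knob [(0.72, [273, 325]), (0.64, [174, 121])]
reader_stand [(0.56, [217, 325])]
```

View pics/w1.png

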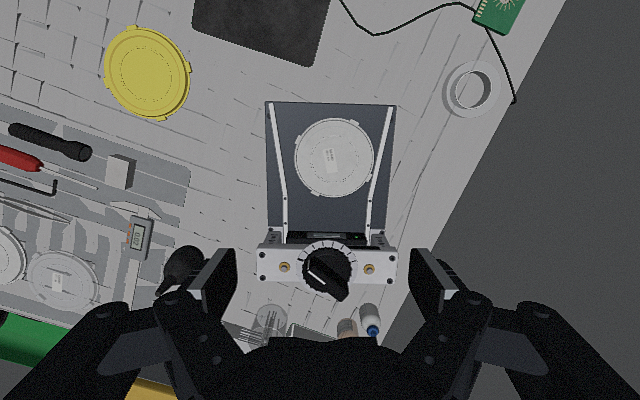

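```bash
python3 - <<'E'
import cv2
a=cv2.imread('pics/w1.png')
cv2.imwrite('pics/w1a.png',cv2.resize(a[90:240,240:420],None,fx=4,fy=4,interpolation=cv2.INTER_CUBIC))
cv2.imwrite('pics/w1b.png',cv2.resize(a[225:310,250:405],None,fx=5,fy=5,interpolation=cv2.INTER_CUBIC))
E
```

```text
(no output)
```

View pics/w1a.png

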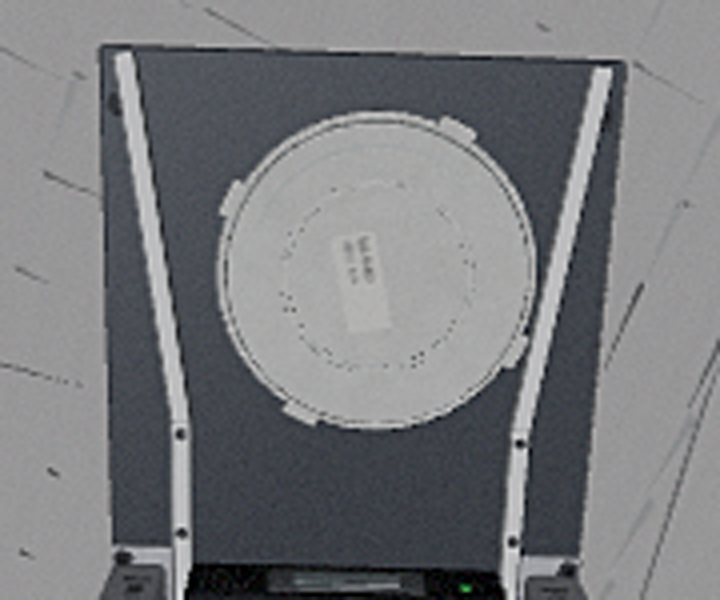

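View pics/w1b.png

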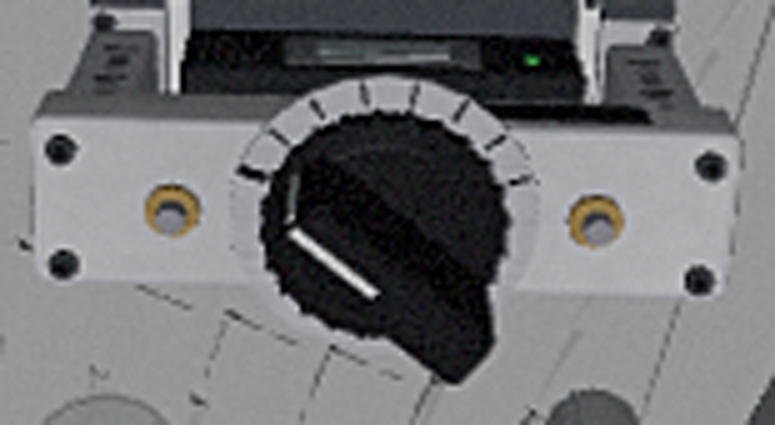

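```bash
cat > fit.py <<'E'
from h import *
from scipy.optimize import least_squares
p=pickle.load(open('w1.pkl','rb'))
A=lambda x,y:(240+x/4-.4,90+y/4-.4)   # crop centre shift
B=lambda x,y:(250+x/5-.4,225+y/5-.4)
obs=[([-.21,-.094,.008],A(100,45)),([-.21,.094,.008],A(626,62)),
]
obs2=[([-.025,-1,.098],B(33,122)),([-.025,1,.098],B(742,130)),([.025,-1,.098],B(42,280)),([.025,1,.098],B(728,296))]
def st(v,X):
    c,s=np.cos(v[2]),np.sin(v[2]);return [v[0]+c*X[0]-s*X[1],v[1]+s*X[0]+c*X[1],X[2]]
def res(v):
    r=[proj(p,st(v,X))-u for X,u in obs]
    r+=[proj(p,st(v,[X[0],X[1]*v[3],X[2]]))-u for X,u in obs2]
    # columns y=+-82 screws symmetrical
    return np.concatenate(r)
f=least_squares(res,[.616,-.252,-.42,.1]);v=f.x
if __name__=='__main__':
    print(v,np.rad2deg(v[2]));print(res(v).round(2))
    a=onz(p,*B(375,295),.139);b=onz(p,*B(290,232),.139);d=b-a
    print('ptr',a,b,'rel deg',np.rad2deg(np.arctan2(d[1],d[0])-v[2])%360)
    # dial lines
    for z in(.0985,.109):
      for q in[(255,175),(280,138),(318,108),(367,92),(415,95),(460,110),(497,145),(520,180)]:
        w=onz(p,*B(*q),z)-st(v,[0,0,0]);print(z,round(np.rad2deg(np.arctan2(w[1],w[0])-v[2])%360,1),round(np.hypot(*w[:2]),4))
    c=onz(p,*A(377,270),.021);w=c-st(v,[0,0,0]);cs,sn=np.cos(v[2]),np.sin(v[2]);print('ship',c,'stand',cs*w[0]+sn*w[1],-sn*w[0]+cs*w[1])
    for k in('left','right'):
      pass
    print('width',onz(p,*A(217,270),.021)-onz(p,*A(537,270),.021))
E
python3 fit.py
```

```text
[ 0.62615563 -0.24742925 -0.44489588  0.09220567] -25.490656170767863
[-0.91 -0.63  0.68 -1.52  0.2  -0.79  0.46  0.77 -0.09  1.42 -0.39  1.18]
ptr [ 0.62355865 -0.25000003  0.139     ] [ 0.60005397 -0.26131112  0.139     ] rel deg 231.18878574625333
0.0985 253.6 0.0363
0.0985 233.4 0.0354
0.0985 212.0 0.0352
0.0985 190.0 0.0353
0.0985 169.6 0.0348
0.0985 149.2 0.0352
0.0985 126.1 0.0347
0.0985 106.9 0.0362
0.109 245.0 0.0377
0.109 226.5 0.0384
0.109 207.7 0.0395
0.109 189.0 0.0402
0.109 171.7 0.0396
0.109 154.1 0.0393
0.109 133.9 0.0373
0.109 116.0 0.037
ship [ 0.5082292  -0.18325312  0.021     ] stand -0.13406602416481306 0.007177662008065244
width [-0.04716961 -0.10541491  0.        ]
```

```bash
python3 - <<'E'
from fit import *
T=pickle.load(open('top0.pkl','rb'));S=pickle.load(open('scene0.pkl','rb'))
for nm,P,f in(('top0',T,None),('scene0',S,None)):
    a=cv2.imread(f'pics/{nm}.png')
    off,(x0,y0,x1,y1),k=None,((250,100,400,250) if nm=='top0' else (280,170,440,280)),5
    k=4 if nm=='top0' else 5
    b=cv2.resize(a[y0:y1,x0:x1],None,fx=k,fy=k,interpolation=cv2.INTER_CUBIC)
    for X in[[-.21,-.094,.008],[-.21,.094,.008],[.06,-.094,.008],[.06,.094,.008],[-.025,-.092,.098],[-.025,.092,.098],[.025,-.092,.098],[.025,.092,.098],[0,0,.139]]:
        u=(proj(P,st(v,X))-[x0,y0]+.5)*k;cv2.circle(b,tuple(int(i) for i in u),4,(0,0,255),-1)
    cv2.imwrite(f'pics/ov_{nm}.png',b[:600,:800])
E
```

```text
(no output)
```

View pics/ov_top0.png

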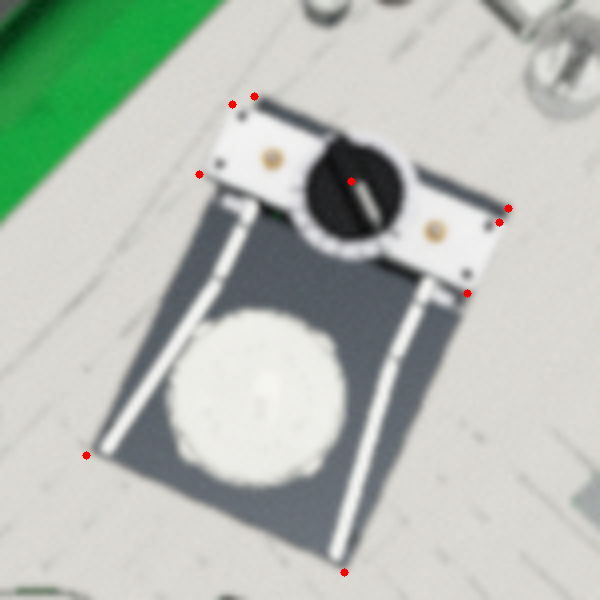

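View pics/ov_scene0.png

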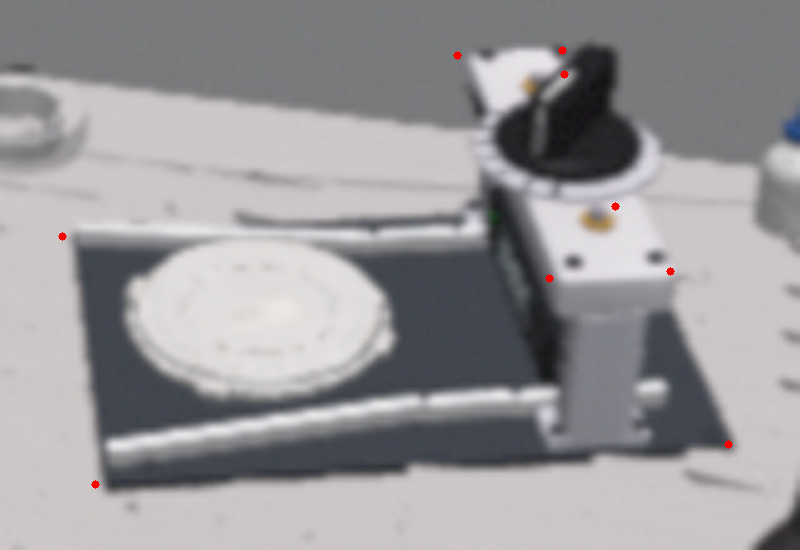

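```bash
cat > fit2.py <<'E'
from fit import *
T=pickle.load(open('top0.pkl','rb'));S=pickle.load(open('scene0.pkl','rb'))
t=lambda x,y:(250+x/4-.5,100+y/4-.5)
s_=lambda x,y:(280+x/5-.5,170+y/5-.5)
O=[(p,X,u,1.4) for X,u in obs]+[(p,[X[0],X[1]*.092,X[2]],u,1.2) for X,u in obs2]
O+=[(T,[-.21,.094,.008],t(97,453),2.6),(T,[-.21,-.094,.008],t(346,566),2.6),(T,[.06,.094,.008],t(257,95),2.6),(T,[.06,-.094,.008],t(511,208),2.6)]
O+=[(S,[-.21,.094,.008],s_(75,236),2.2),(S,[-.21,-.094,.008],s_(106,490),2),(S,[.06,-.094,.008],s_(736,449),2)]
def r2(w): return np.concatenate([(proj(P,st(w,X))-u)*k for P,X,u,k in O])
f2=least_squares(r2,[.62,-.25,-.43],loss='soft_l1',f_scale=2);w=f2.x
if __name__=='__main__':
    print(w,np.rad2deg(w[2]));print(r2(w).reshape(-1,2).round(1))
E
python3 fit2.py
```

```text
[ 0.62753023 -0.24895958 -0.44500678] -25.497010335776643
[[-2.   1.1]
 [ 0.  -0.2]
 [-0.2  0.6]
 [-0.5  2.5]
 [-0.6  3.2]
 [-1.5  2.9]
 [-5.7  0.1]
 [ 0.2  3. ]
 [ 0.  -0.1]
 [-0.5 -1.2]
 [-3.6  0.4]
 [-2.2 -1.8]
 [-1.2 -1.5]]
```

```bash
python3 - <<'E'
from rig import *
from h import *
th=np.deg2rad(205)
jaws.grip(1.0)
robot.goto([.627,-.248,.21],down(th))
s=monitor.sense();p=wristpose(s,capture('wrist'));cv2.imwrite('pics/w2.png',p['color'][:,:,::-1]);pickle.dump(p,open('w2.pkl','wb'))
print(s['t'],s['tcp_pos'],s['q'][5],proj(p,[.627,-.248,.139]))
a=p['color'][:,:,::-1];cv2.imwrite('pics/w2a.png',cv2.resize(a[190:340,220:420],None,fx=4,fy=4,interpolation=cv2.INTER_CUBIC))
E
```

```text
8.1 [ 0.62697679 -0.24798587  0.2101364 ] 0.7395845944118425 [323.88285731 209.77886578]
```

View pics/w2a.png

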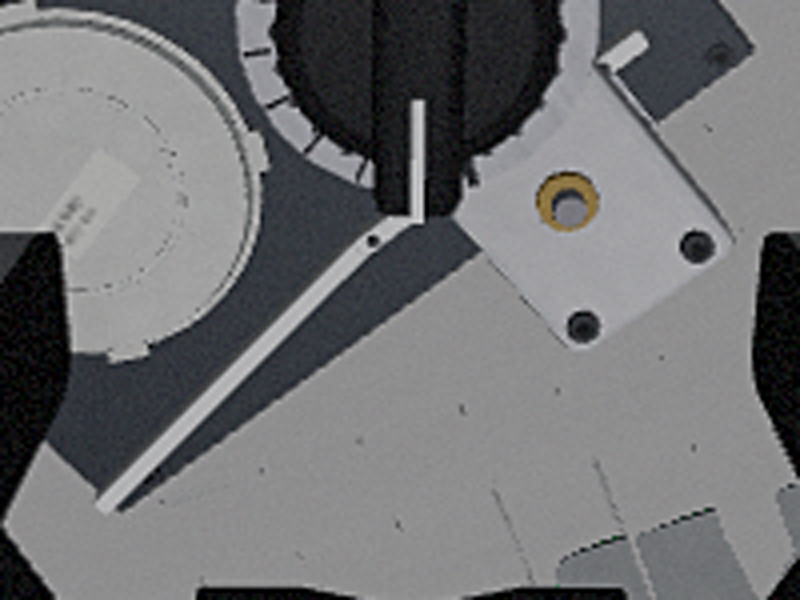

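```bash
python3 - <<'E'
from h import *
p=pickle.load(open('w2.pkl','rb'))
C=lambda x,y:(220+x/4-.4,190+y/4-.4)
e=onz(p,*C(420,200),.139);e2=onz(p,*C(420,214),.139);d=np.array([np.cos(np.deg2rad(205)),np.sin(np.deg2rad(205)),0])
print(e-.03*d,e2-.03*d,np.linalg.norm(onz(p,*C(373,150),.139)-onz(p,*C(467,150),.139)))
a=p['color'][:,:,::-1];cv2.imwrite('pics/w2b.png',cv2.resize(a[100:250,240:420],None,fx=4,fy=4,interpolation=cv2.INTER_CUBIC))
E
```

```text
[ 0.63175358 -0.24646411  0.139     ] [ 0.62899791 -0.24775772  0.139     ] 0.01844130305631476
```

View pics/w2b.png

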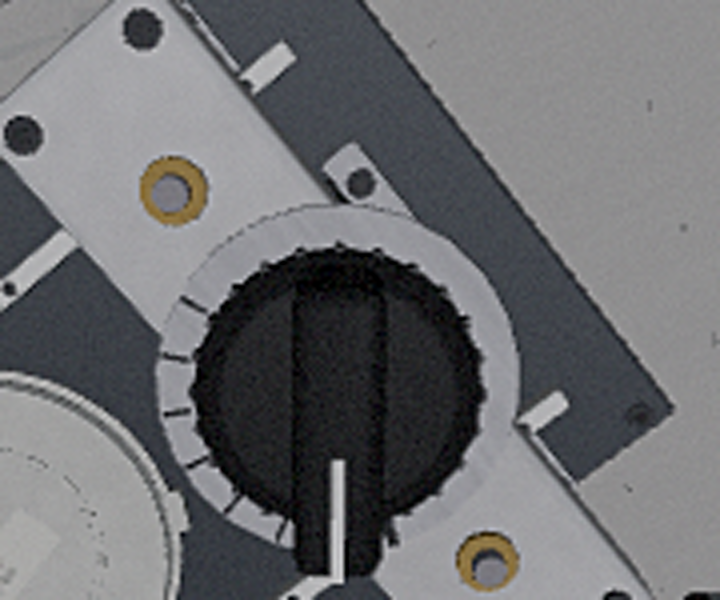

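```bash
python3 - <<'E'
from rig import *
from h import *
th=np.deg2rad(205);P=[.6285,-.2475]
robot.movel([*P,.21],down(th))
robot.movel([*P,.113])
s=monitor.sense();print(s['t'],s['tcp_pos'],s['wrist_force'])
jaws.grip(0.0,30)
s=monitor.sense();print(s['t'],s['grip_width'],s['wrist_force'],s['moment'])
f0=s['wrist_force']
for a in (195,185,175,165,155,145):
    q=solve_ik([*P,.113],down(np.deg2rad(a)));robot.movej(q)
    s=monitor.sense();print(a,round(s['t'],2),s['wrist_force'].round(1),s['moment'].round(3),s['grip_width'].round(3))
p=capture('scene');cv2.imwrite('pics/s3.png',cv2.resize(p['color'][130:290,280:480,::-1],None,fx=3.7,fy=3.7,interpolation=cv2.INTER_CUBIC))
p=wristpose(monitor.sense(),capture('wrist'));cv2.imwrite('pics/w3.png',p['color'][:,:,::-1])
E
```

```text
9.2 [ 0.62913391 -0.24780343  0.11375925] [ 0.22921209 -0.27961767  0.85346772]
9.825 0.19950242405774823 [ 1.15364509 -4.13164197  0.95272517] [-0.6276006  -0.10010975  0.00657333]Traceback (most recent call last):
  File "<stdin>", line 12, in <module>
AttributeError: 'float' object has no attribute 'round'
```

```bash
python3 - <<'E'
from rig import *
from h import *
P=[.6285,-.2475]
for a in (185,175,165,155,145):
    q=solve_ik([*P,.113],down(np.deg2rad(a)));robot.movej(q)
    s=monitor.sense();print(a,round(s['t'],2),s['wrist_force'].round(1),s['moment'].round(3),round(s['grip_width'],3))
p=capture('scene');cv2.imwrite('pics/s3.png',cv2.resize(p['color'][130:290,280:480,::-1],None,fx=3.7,fy=3.7,interpolation=cv2.INTER_CUBIC))
p=wristpose(monitor.sense(),capture('wrist'));cv2.imwrite('pics/w3.png',p['color'][:,:,::-1])
E
```

```text
185 10.41 [ 2.  -6.9  1.7] [-1.014 -0.279  0.048] 0.204
175 10.7 [ 1.6 -9.   1.5] [-1.34  -0.283  0.06 ] 0.207
165 10.99 [  1.4 -10.6   0.7] [-1.574 -0.228  0.028] 0.203
155 11.28 [  1.7 -12.4   0.9] [-1.786 -0.153  0.066] 0.203
145 11.57 [  0.  -12.3   0.2] [-2.056 -0.07   0.011] 0.204
```

View pics/w3.png

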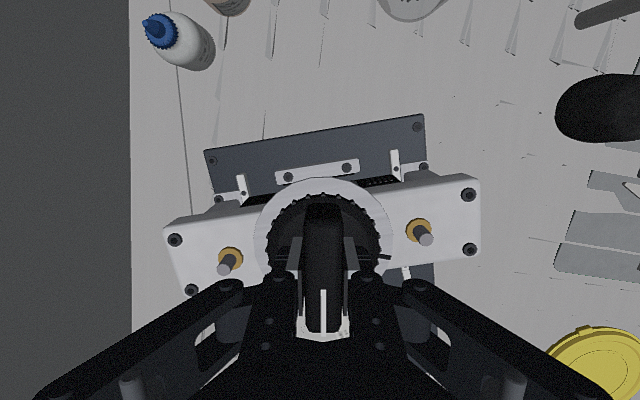

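View pics/s3.png

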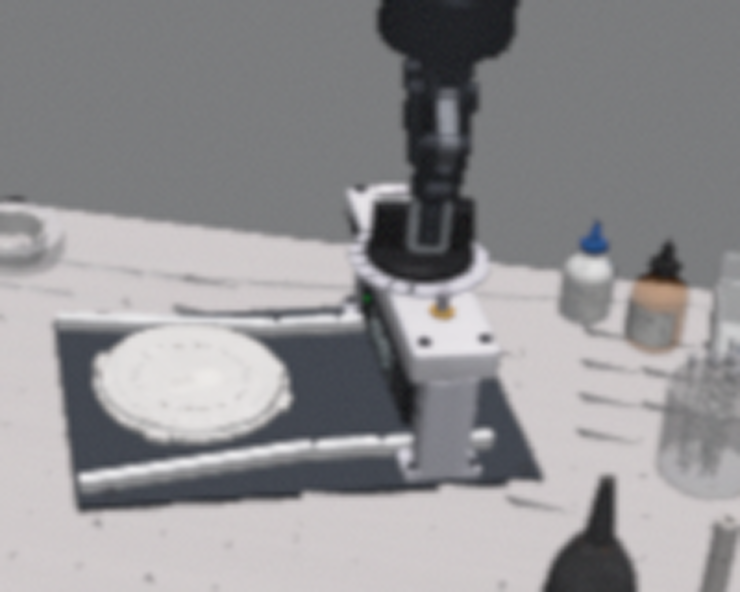

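```bash
python3 - <<'E'
from rig import *
from h import *
o=down(np.deg2rad(145));y=-.2475
for i in range(3):
    s=monitor.sense();print(s['tcp_pos'],s['wrist_force'].round(1),s['moment'].round(3))
    if abs(s['wrist_force'][1])<4: break
    y-=.0008;robot.movel([.6285,y,.113],o)
jaws.grip(1.0)
s=monitor.sense();print(s['t'],s['wrist_force'],s['grip_width'])
robot.movel([.6285,y,.21],o)
s=monitor.sense();p=wristpose(s,capture('wrist'));cv2.imwrite('pics/w4.png',p['color'][:,:,::-1]);pickle.dump(p,open('w4.pkl','wb'))
cv2.imwrite('pics/w4a.png',cv2.resize(p['color'][100:260,230:420,::-1],None,fx=3.7,fy=3.7,interpolation=cv2.INTER_CUBIC))
print(s['t'])
E
```

```text
[ 0.62911096 -0.25048406  0.11368943] [ -0.4 -13.5   0.5] [-2.012 -0.057 -0.06 ]
[ 0.6290959  -0.25051017  0.11366642] [ 0.2 -8.5  0.7] [-1.508 -0.07  -0.073]
[ 0.6291083  -0.25058379  0.11367784] [ 0.3 -6.   1.9] [-1.08  -0.138  0.017]
13.0917 [-0.04864626  0.81392798  0.6257899 ] 0.9999320544915437
13.8917
```

View pics/w4a.png

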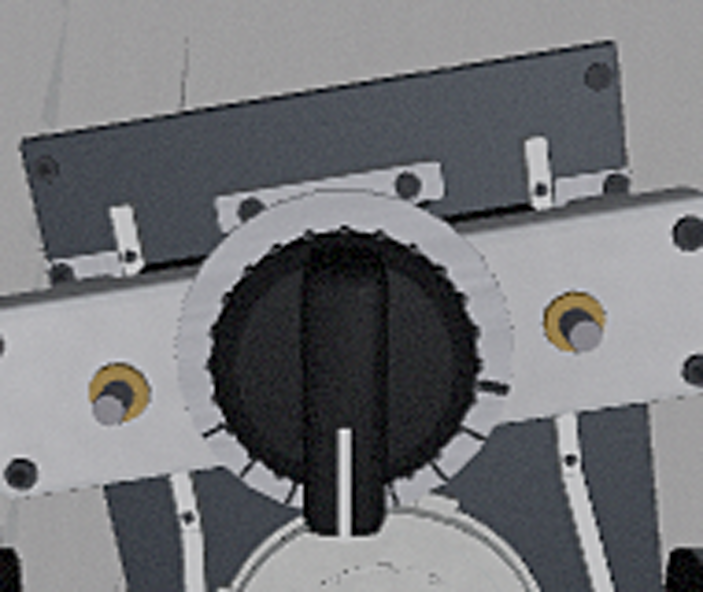

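```bash
cat > kin.py <<'E'
from rig import *
from h import *
from scipy.optimize import least_squares
D=[]
for x in(.38,.45,.52,.6,.7):
  for z in(.02,.1,.2,.3):
    a=np.arctan2(-.25,.62);Q=solve_ik([x*np.cos(a),x*np.sin(a),z],down(np.deg2rad(-115)))
    if Q is not None: D.append((x,z,*Q))
D=np.array(D)
s1=D[:,3];s2=s1+D[:,4];s3=s2+D[:,6]
def model(k,s1,s2,s3):
    a,h,L1,L2,Lt,e=k
    r=a+L1*np.sin(s1)+L2*np.sin(s2)+e*np.cos(s2)+Lt*np.sin(s3)
    z=h+L1*np.cos(s1)+L2*np.cos(s2)-e*np.sin(s2)+Lt*np.cos(s3);return r,z
E
python3 - <<'E'
from kin import *
def f(k):
    r,z=model(k,s1,s2,s3);return np.r_[r-D[:,0],z-D[:,1],.001*(k[0]),.001*(k[4]-.3)]
o=least_squares(f,[0,.3,.4,.4,.3,0]);k=o.x;print(k,abs(o.fun[:-2]).max(), D[0])
c=np.array([.342,-.06])
from fit import st
for sx in(-.234,-.215,-.205,-.15,-.1):
    P=np.array(st([.6285,-.2505,-.445],[sx,.004,0])[:2]);Q=solve_ik([*P,.01],down(np.deg2rad(-115)))
    if Q is None: print(sx,P,None);continue
    Q=np.array(Q);a,h,L1,L2,Lt,e=k
    r2=a+L1*np.sin(Q[1]);z2=h+L1*np.cos(Q[1]);t=Q[1]+Q[2]
    r3=r2+L2*np.sin(t);z3=z2+L2*np.cos(t)
    u=np.array([np.cos(Q[0]),np.sin(Q[0])])
    rc=c@u;lat=u[0]*c[1]-u[1]*c[0]
    zf=np.interp(rc,[r2,r3],[z2,z3])
    print(sx,P.round(3),Q.round(2),'elbow',r2,z2,'wrist',r3,z3,'corner r',rc,'lat',lat,'forearm z',zf)
E
```

```text
[1.77630867e-04 3.11424574e-01 5.62976490e-01 4.84850890e-01
 3.00000000e-01 7.74252553e-02] 2.5613669441055392e-05 [ 3.80000000e-01  2.00000000e-02 -4.14605058e-01  5.18188867e-01
  2.25795476e+00 -4.44089210e-16  3.65449027e-01  2.17272551e-02]
-0.234 [ 0.419 -0.146] [-0.36  0.58  2.12 -0.    0.44  0.07] elbow 0.3090051688372015 0.7821347610013075 wrist 0.5139384524982652 0.3427229559292009 corner r 0.34105465327546064 lat 0.06515921637923014 forearm z 0.7134152169767392
-0.215 [ 0.436 -0.154] [-0.37  0.59  2.08 -0.    0.46  0.07] elbow 0.3148825041572426 0.7782257855303705 wrist 0.531899968008268 0.3446547929899309 corner r 0.3408319870834192 lat 0.06631407528396964 forearm z 0.7263822939119404
-0.205 [ 0.445 -0.159] [-0.37  0.6   2.06 -0.    0.48  0.07] elbow 0.3180912471664894 0.7760464212393159 wrist 0.5413404571721909 0.3456510501900176 corner r 0.3407205135139195 lat 0.0668844650932561 forearm z 0.7324201459842911
-0.15 [ 0.495 -0.182] [-0.38  0.64  1.94 -0.    0.56  0.06] elbow 0.33693850666051917 0.7625727103220683 wrist 0.5930944298967438 0.3509120148703038 corner r 0.3401693046032137 lat 0.06963364277248471 forearm z 0.7573805894015333
-0.1 [ 0.54  -0.204] [-0.38  0.68  1.83 -0.    0.63  0.05] elbow 0.35548651368585815 0.74811453973581 wrist 0.6398734599784102 0.3554257953500941 corner r 0.3397446888634008 lat 0.07167667953463687 forearm z 0.74811453973581
```

```bash
cat > push.py <<'E'
from rig import *
from fit import st
from h import *
V=[.6285,-.2505,-.445];O=down(V[2]-np.pi/2)
def W(x,y,z): return st(V,[x,y,z])
E
python3 - <<'E'
from push import *
jaws.grip(0.0,30)
robot.goto(W(-.228,.005,.2),O)
robot.movel(W(-.228,.005,.045))
s=monitor.sense();print(s['t'],s['tcp_pos'],s['wrist_force'],s['grip_width'])
p=wristpose(s,capture('wrist'));cv2.imwrite('pics/w5.png',p['color'][:,:,::-1]);pickle.dump(p,open('w5.pkl','wb'))
p=capture('scene');cv2.imwrite('pics/s5.png',cv2.resize(p['color'][90:290,200:460,::-1],None,fx=3,fy=3,interpolation=cv2.INTER_CUBIC))
p=capture('top');cv2.imwrite('pics/t5.png',cv2.resize(p['color'][90:290,200:460,::-1],None,fx=3,fy=3,interpolation=cv2.INTER_CUBIC))
E
```

```text
17.4 [ 0.42535    -0.14803698  0.0455122 ] [ 0.5665709  -0.46368278  0.66064729] -0.0007403438258517361
```

View pics/w5.png

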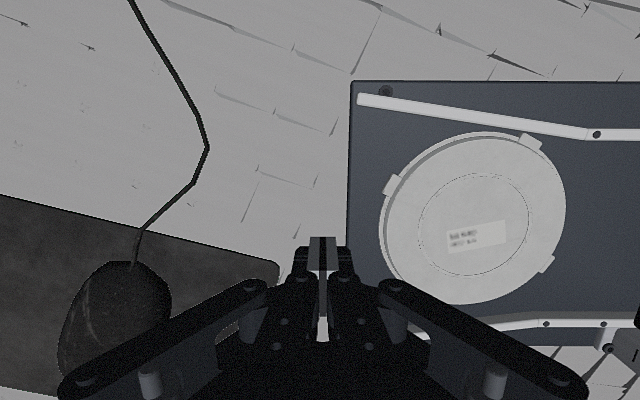

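View pics/s5.png

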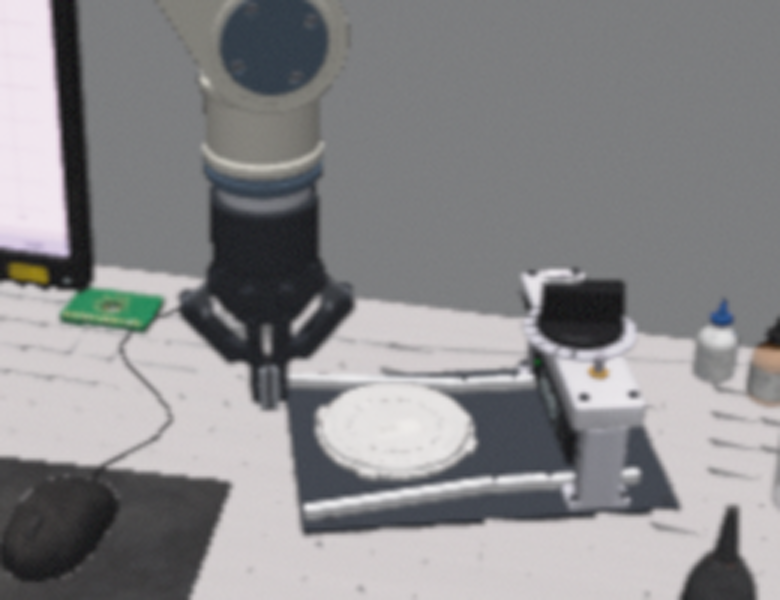

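```bash
python3 - <<'E'
from push import *
p=pickle.load(open('w5.pkl','rb'))
c,s=np.cos(V[2]),np.sin(V[2])
def S(u,v,z):
    w=onz(p,u,v,z)-[V[0],V[1],0];return np.round([c*w[0]+s*w[1],-s*w[0]+c*w[1]],4)
print('plate edge',S(351,82,.008),S(348,235,.008))
print('disc c',S(473,218,.0205),'L',S(383,225,.019),'R',S(566,210,.021),'T',S(490,133,.021),'B',S(455,304,.021))
print('rail',S(597,131,.018),S(546,325,.018))
E
```

```text
plate edge [-0.2118  0.0946] [-0.2112 -0.0005]
disc c [-0.1365  0.0162] L [-0.1907  0.0111] R [-0.0815  0.0215] T [-0.1347  0.0669] B [-0.1398 -0.0447]
rail [-0.0725  0.0678] [-0.0726 -0.0641]
```

```bash
python3 - <<'E'
from push import *
L=np.array([np.cos(V[2]),np.sin(V[2]),0])
def st_(n):
    s=monitor.sense();w=np.array(s['tcp_pos'])-[V[0],V[1],0];print(n,round(s['t'],2),'x',round(w@L,4),'z',round(w[2],4),'F along',round(s['wrist_force']@L,2),s['wrist_force'].round(1));return s['wrist_force']@L
robot.movel(W(-.228,.012,.011),max_speed=.1);st_('down')
robot.movel(W(-.205,.012,.011),max_speed=.05);st_('a')
robot.movel(W(-.18,.009,.011),max_speed=.05);st_('b')
robot.movel(W(-.148,.004,.011),max_speed=.05);st_('c')
robot.movel(W(-.130,.003,.011),max_speed=.05);st_('d')
p=wristpose(monitor.sense(),capture('wrist'));cv2.imwrite('pics/w6.png',p['color'][:,:,::-1]);pickle.dump(p,open('w6.pkl','wb'))
p=capture('scene');cv2.imwrite('pics/s6.png',cv2.resize(p['color'][90:290,200:460,::-1],None,fx=3,fy=3,interpolation=cv2.INTER_CUBIC))
E
```

```text
down 18.05 x -0.2282 z 0.0109 F along 1.05 [ 1.2 -0.   0.4]
a 18.66 x -0.2051 z 0.011 F along -0.25 [-0.2  0.2 -0.4]
b 19.31 x -0.1801 z 0.0109 F along -0.62 [-0.7 -0.1 -0.9]
c 20.11 x -0.1505 z 0.0108 F along -10.92 [-11.8   0.5   9.1]
d 20.62 x -0.1411 z 0.0104 F along -31.85 [-34.9   0.8  34.6]
```

View pics/w6.png

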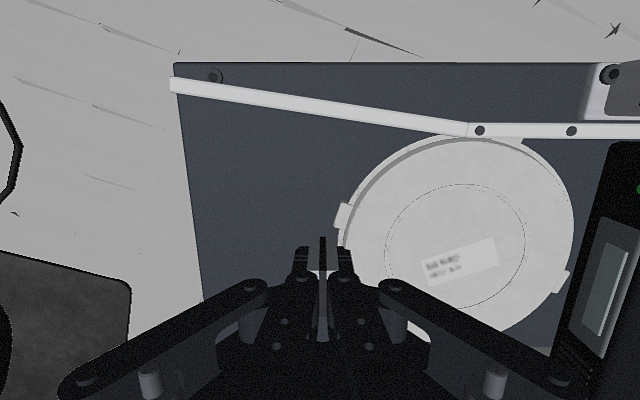

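View pics/s6.png

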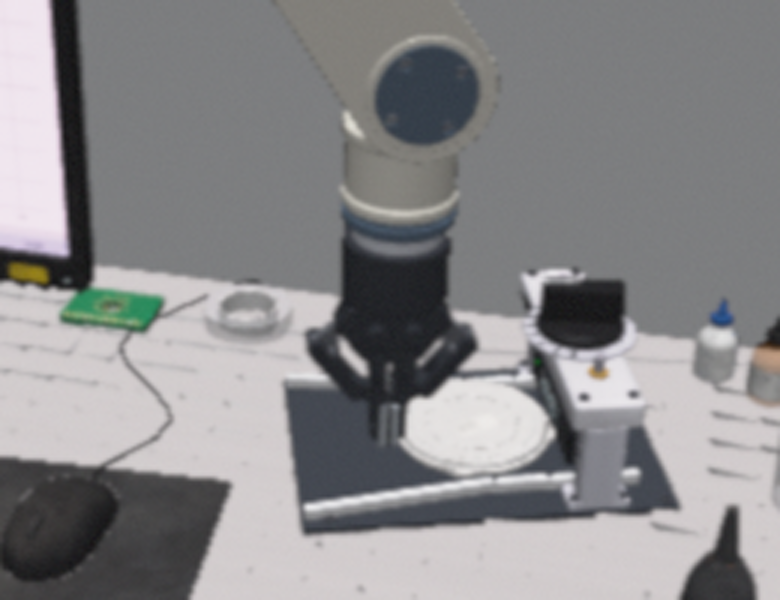

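```bash
python3 - <<'E'
from push import *
robot.movel(W(-.165,.004,.011),max_speed=.1)
robot.movel(W(-.185,.004,.06),max_speed=.15)
s=monitor.sense();print(s['t'],s['wrist_force'])
p=wristpose(s,capture('wrist'));cv2.imwrite('pics/w7.png',p['color'][:,:,::-1]);pickle.dump(p,open('w7.pkl','wb'))
cv2.imwrite('pics/w7a.png',cv2.resize(p['color'][50:250,360:640,::-1],None,fx=2.8,fy=2.8,interpolation=cv2.INTER_CUBIC))
p=capture('scene');cv2.imwrite('pics/s7.png',cv2.resize(p['color'][180:280,280:440,::-1],None,fx=5,fy=5,interpolation=cv2.INTER_CUBIC))
E
```

```text
21.7167 [ 0.35518511  0.53306582 -0.20859187]
```

View pics/w7.png

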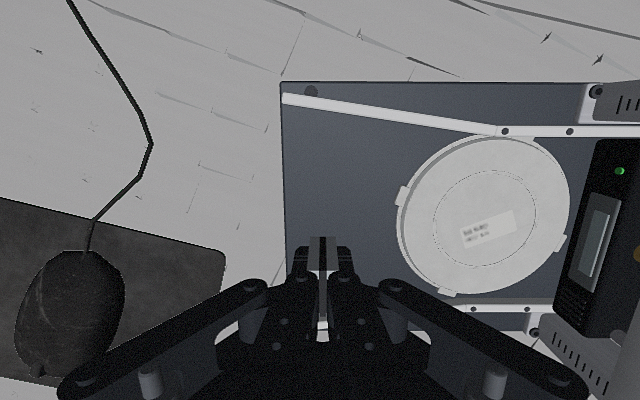

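View pics/w7a.png

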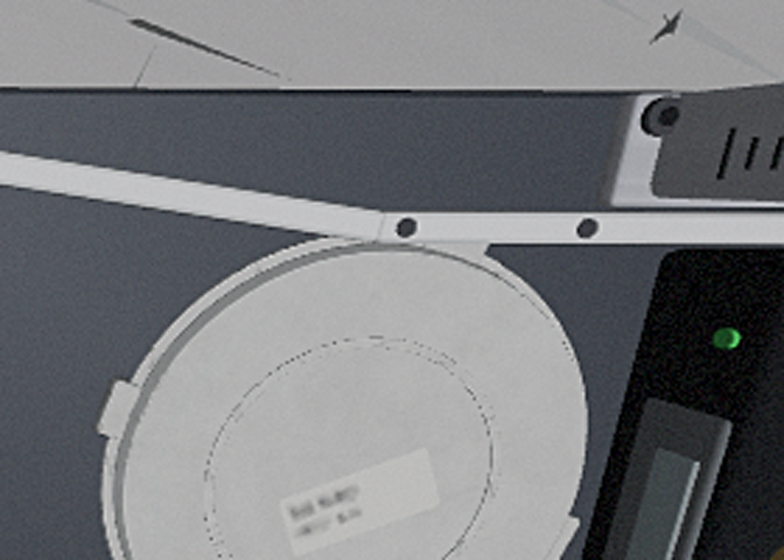

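View pics/s7.png

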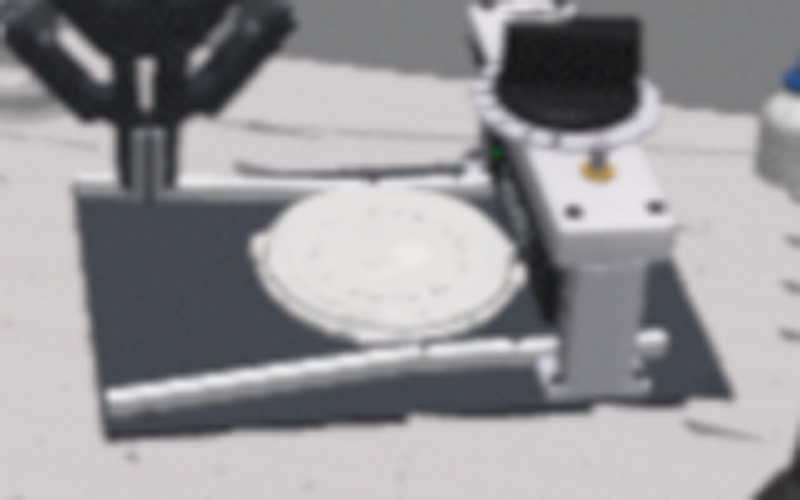

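```bash
python3 - <<'E'
from push import *
p=pickle.load(open('w7.pkl','rb'))
c,s=np.cos(V[2]),np.sin(V[2])
def S(u,v,z):
    w=onz(p,u,v,z)-[V[0],V[1],0];return np.round([c*w[0]+s*w[1],-s*w[0]+c*w[1]],4)
print('plate edge',S(282,84,.008),S(287,240,.008))
print('L',S(400,225,.021),S(400,225,.008),'R',S(570,205,.021),'T',S(494,134.5,.021),'B',S(462,293,.021))
print('screw',S(505,131,.018),S(569,131,.018),'botrail',S(473,310,.018))
for z in(.013,.023,.028): print('head',z,S(553,291,z),S(585,180,z))
# undistorted top-down warp of stand plane z=.021
g=600;xs=np.linspace(-.22,.02,g*1);
n=3000;M=[]
H=[]
src=[];dst=[]
for X in[(-.22,-.09),(-.22,.09),(.02,.09),(.02,-.09)]:
    src.append(proj(p,W(X[0],X[1],.021)));dst.append(((X[0]+.22)*n,(.09-X[1])*n))
H=cv2.getPerspectiveTransform(np.float32(src),np.float32(dst))
im=cv2.warpPerspective(p['color'][:,:,::-1].copy(),H,(720,540))
cv2.circle(im,(int((-.075+.22)*n),int((.09-.0025)*n)),int(.0585*n),(0,0,255),1)
cv2.imwrite('pics/rect7.png',im)
E
```

```text
plate edge [-0.2098  0.0938] [-0.2103 -0.0118]
L [-0.133  0.005] [-0.1293 -0.0002] R [-0.023   0.0189] T [-0.0803  0.064 ] B [-0.0845 -0.0474]
screw [-0.0721  0.0659] [-0.0326  0.0659] botrail [-0.0726 -0.0641]
head 0.013 [-0.0122 -0.0513] [-0.0101  0.0338]
head 0.023 [-0.0213 -0.0445] [-0.0193  0.0361]
head 0.028 [-0.0259 -0.0411] [-0.024   0.0373]
```

View pics/rect7.png

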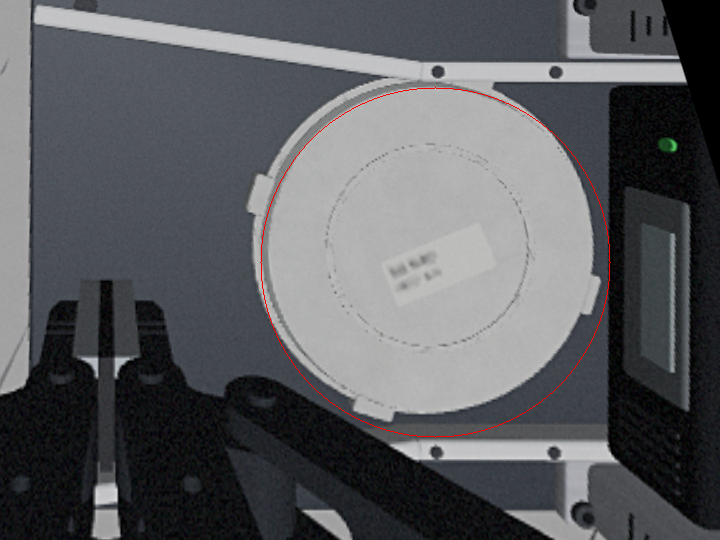

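```bash
cat >> push.py <<'E'
L=np.array([np.cos(V[2]),np.sin(V[2]),0]);N=np.array([-L[1],L[0],0])
def st_(n,pr=True):
    s=monitor.sense();w=np.array(s['tcp_pos'])-[V[0],V[1],0];F=s['wrist_force']
    if pr: print(n,round(s['t'],2),'x,y,z',(w@L).round(4),(w@N).round(4),round(w[2],4),'F',(F@L).round(1),(F@N).round(1),F[2].round(1))
    return F@L,F
E
python3 - <<'E'
from push import *
robot.movel(W(-.175,.024,.03),max_speed=.15)
robot.movel(W(-.165,.024,.0095),max_speed=.1);st_('start')
x=-.165
while x<-.130:
    x+=.003;robot.movel(W(x,.024,.0095),max_speed=.04);f,F=st_('p')
    if f<-5 or abs(F[2])>8: break
robot.movel(W(x-.012,.024,.0095),max_speed=.1)
robot.movel(W(-.185,.004,.06),max_speed=.15)
s=monitor.sense()
p=wristpose(s,capture('wrist'));cv2.imwrite('pics/w8.png',p['color'][:,:,::-1]);pickle.dump(p,open('w8.pkl','wb'))
n=3000;src=[];dst=[]
for X in[(-.22,-.09),(-.22,.09),(.02,.09),(.02,-.09)]:
    src.append(proj(p,W(X[0],X[1],.021)));dst.append(((X[0]+.22)*n,(.09-X[1])*n))
H=cv2.getPerspectiveTransform(np.float32(src),np.float32(dst))
cv2.imwrite('pics/rect8.png',cv2.warpPerspective(p['color'][:,:,::-1].copy(),H,(720,540)))
E
```

```text
start 22.59 x,y,z -0.1653 0.0237 0.0095 F 0.4 0.1 0.4
p 22.84 x,y,z -0.1616 0.024 0.01 F -0.1 0.6 -0.1
p 23.09 x,y,z -0.1587 0.024 0.0097 F -0.7 -0.2 -0.7
p 23.34 x,y,z -0.1557 0.024 0.0095 F -0.2 0.2 0.0
p 23.59 x,y,z -0.1528 0.024 0.0095 F 0.1 -0.1 -0.8
p 23.84 x,y,z -0.1497 0.024 0.0095 F -0.0 0.4 -0.1
p 24.09 x,y,z -0.1467 0.024 0.0095 F -0.2 0.3 0.2
p 24.34 x,y,z -0.1437 0.024 0.0095 F 0.1 -0.1 -0.4
p 24.59 x,y,z -0.1408 0.024 0.0095 F -0.9 -0.4 0.7
p 24.84 x,y,z -0.1377 0.024 0.0095 F -0.9 0.2 0.1
p 25.09 x,y,z -0.1347 0.024 0.0095 F -0.3 -0.3 -0.9
p 25.34 x,y,z -0.1317 0.024 0.0095 F 0.1 0.8 0.5
p 25.59 x,y,z -0.1287 0.024 0.0095 F -0.7 -0.3 -0.0
```

View pics/rect8.png

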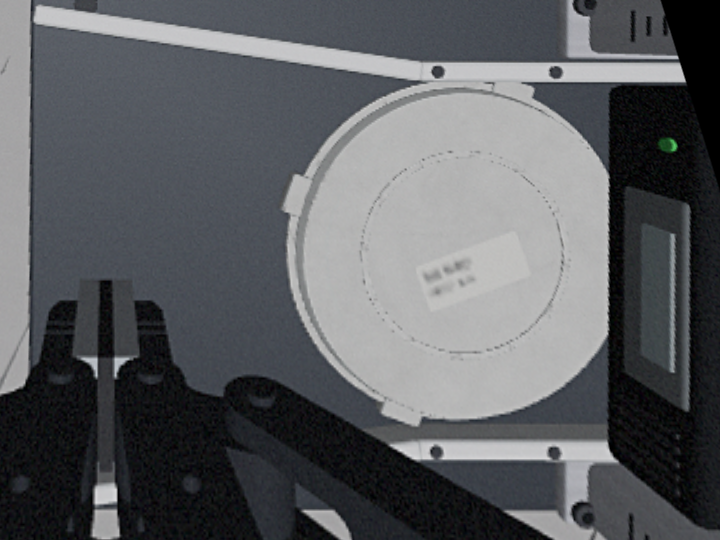

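```bash
python3 - <<'E'
from push import *
Y=.014
robot.movel(W(-.155,Y,.03),max_speed=.15)
robot.movel(W(-.145,Y,.0095),max_speed=.1);st_('start')
x=-.145;stop=False
while x<-.095:
    x+=.004 if x<-.115 else .002
    robot.movel(W(x,Y,.0095),max_speed=.04);f,F=st_('p')
    if f<-5 or abs(F[2])>8: break
robot.movel(W(x-.02,Y,.0095),max_speed=.1);st_('back')
robot.movel(W(-.185,.004,.06),max_speed=.15)
s=monitor.sense()
p=wristpose(s,capture('wrist'));cv2.imwrite('pics/w9.png',p['color'][:,:,::-1]);pickle.dump(p,open('w9.pkl','wb'))
n=3000;src=[];dst=[]
for X in[(-.22,-.09),(-.22,.09),(.02,.09),(.02,-.09)]:
    src.append(proj(p,W(X[0],X[1],.021)));dst.append(((X[0]+.22)*n,(.09-X[1])*n))
H=cv2.getPerspectiveTransform(np.float32(src),np.float32(dst))
cv2.imwrite('pics/rect9.png',cv2.warpPerspective(p['color'][:,:,::-1].copy(),H,(720,540)))
E
```

```text
start 27.34 x,y,z -0.1456 0.0138 0.0095 F 0.5 1.0 0.3
p 27.59 x,y,z -0.1405 0.014 0.0101 F -0.4 0.5 -0.1
p 27.84 x,y,z -0.1366 0.014 0.0097 F -0.4 -0.6 0.2
p 28.09 x,y,z -0.1326 0.014 0.0095 F -0.4 -0.0 -0.5
p 28.34 x,y,z -0.1287 0.014 0.0094 F 1.1 1.3 -0.1
p 28.59 x,y,z -0.1246 0.014 0.0095 F 0.5 -0.4 0.4
p 28.84 x,y,z -0.1206 0.014 0.0095 F 0.3 -0.8 0.4
p 29.09 x,y,z -0.1166 0.014 0.0095 F 0.3 1.0 0.6
p 29.34 x,y,z -0.1126 0.014 0.0095 F -0.3 0.1 0.1
p 29.59 x,y,z -0.1109 0.014 0.0095 F -1.4 0.4 0.4
p 29.84 x,y,z -0.1089 0.014 0.0095 F -0.5 0.6 0.1
p 30.09 x,y,z -0.1068 0.014 0.0095 F -0.5 -0.4 -0.4
p 30.34 x,y,z -0.1048 0.014 0.0095 F -0.4 -0.6 0.2
p 30.59 x,y,z -0.1039 0.014 0.0092 F -4.7 0.2 0.3
p 30.84 x,y,z -0.1038 0.014 0.0087 F -7.8 0.7 1.4
back 31.19 x,y,z -0.1204 0.014 0.0097 F 0.7 -0.6 -0.4
```

View pics/rect9.png

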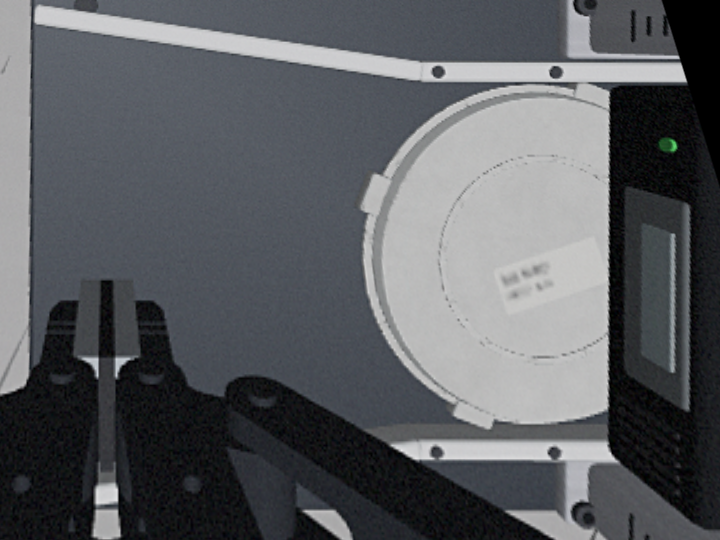

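```bash
python3 - <<'E'
from push import *
Y=.003
robot.movel(W(-.13,Y,.03),max_speed=.2)
robot.movel(W(-.113,Y,.0095),max_speed=.1);st_('start')
x=-.110
while x<-.096:
    robot.movel(W(x,Y,.0095),max_speed=.03);f,F=st_('p')
    if f<-9 or abs(F[2])>10: break
    x+=.002
robot.movel(W(-.115,Y,.0095),max_speed=.05);st_('back')
robot.movel(W(-.19,.004,.10),max_speed=.2)
s=monitor.sense();print(s['t'])
p=wristpose(s,capture('wrist'));cv2.imwrite('pics/w10.png',p['color'][:,:,::-1]);pickle.dump(p,open('w10.pkl','wb'))
p=capture('scene');cv2.imwrite('pics/s10.png',cv2.resize(p['color'][160:280,280:440,::-1],None,fx=5,fy=5,interpolation=cv2.INTER_CUBIC))
p=capture('top');cv2.imwrite('pics/t10.png',cv2.resize(p['color'][100:250,240:430,::-1],None,fx=4,fy=4,interpolation=cv2.INTER_CUBIC))
E
```

```text
start 32.83 x,y,z -0.1137 0.003 0.0094 F -0.2 0.1 0.1
p 33.08 x,y,z -0.1098 0.003 0.01 F 1.2 0.1 0.6
p 33.33 x,y,z -0.1078 0.003 0.0097 F -0.0 -0.2 0.6
p 33.58 x,y,z -0.1059 0.003 0.0095 F -0.0 0.3 0.1
p 33.83 x,y,z -0.1047 0.003 0.0093 F -3.6 -0.7 2.0
p 34.08 x,y,z -0.1044 0.0029 0.009 F -8.2 -0.5 4.3
p 34.33 x,y,z -0.1044 0.0029 0.0088 F -13.5 0.5 8.5
back 34.77 x,y,z -0.1145 0.003 0.0097 F 0.8 -0.3 -0.4
35.5167
```

View pics/w10.png

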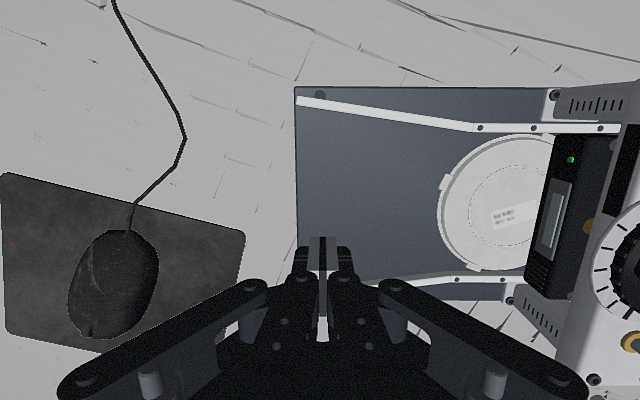

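View pics/s10.png

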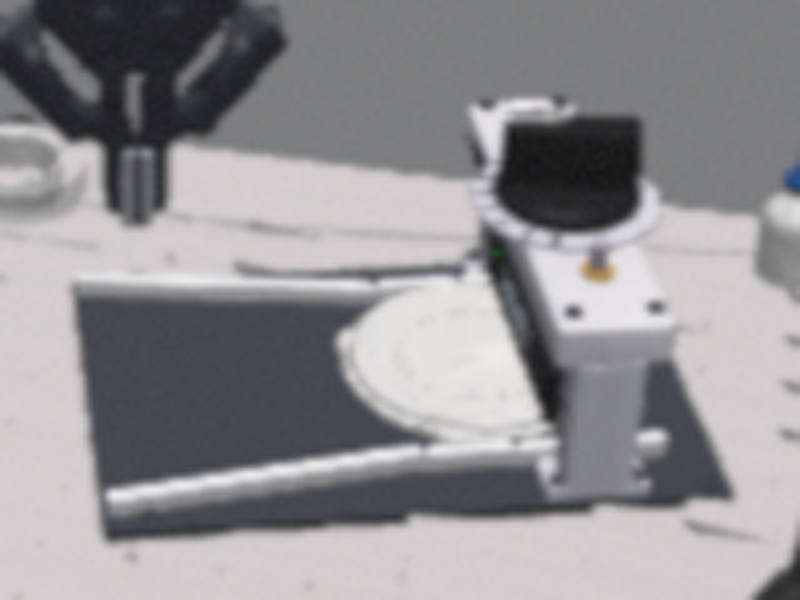

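View pics/t10.png

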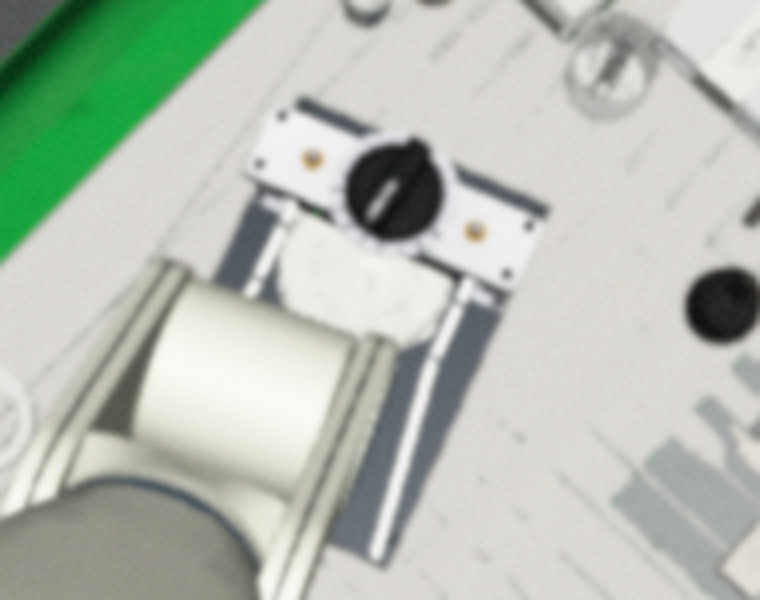

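```bash
python3 - <<'E'
from push import *
p=pickle.load(open('w10.pkl','rb'));im=p['color'][:,:,::-1].copy();im=cv2.resize(im,None,fx=4,fy=4,interpolation=cv2.INTER_CUBIC)
for cx,z,col in((-.036,.021,(0,0,255)),(-.036,.008,(255,0,0)),(-.040,.008,(0,255,0))):
    pts=[(proj(p,W(cx+.0585*np.cos(a),.002+.0585*np.sin(a),z))+.5)*4 for a in np.linspace(0,2*np.pi,120)]
    cv2.polylines(im,[np.int32(pts)],True,col,1)
for X in[(-.075,.061,.018),(-.075,-.061,.018),(-.21,.094,.008),(-.025,.092,.098)]:
    cv2.circle(im,tuple(np.int32((proj(p,W(*X))+.5)*4)),4,(0,255,255),1)
cv2.imwrite('pics/ov10.png',im[440:1040,1640:2440])
E
```

```text
(no output)
```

View pics/ov10.png

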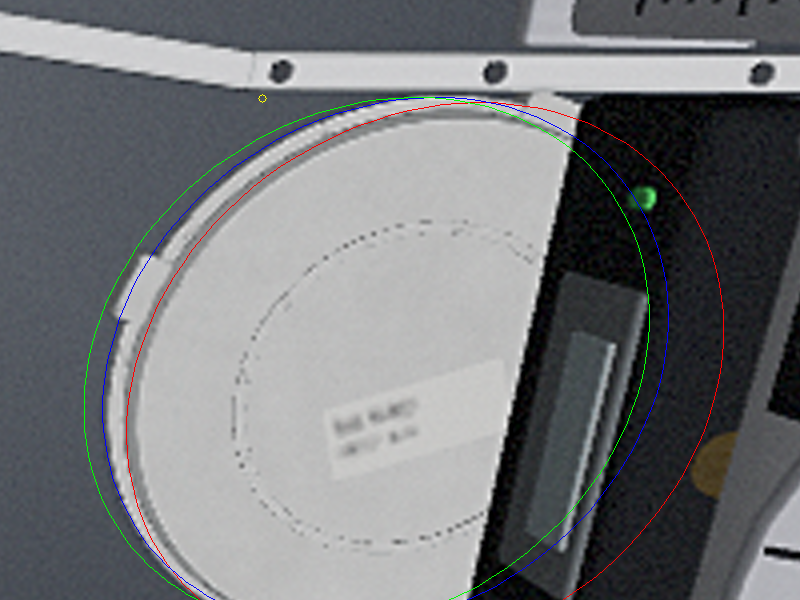

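```bash
python3 - <<'E'
from push import *
s=monitor.sense();print(s['t'],s['wrist_force'].round(2))
order.job_done();print(monitor.sense()['t'])
E
```

```text
35.6667 [-1.25 -0.44  0.33]
the job is handed in; nothing more can be done
the job is handed in; nothing more can be done
```

I set the reader head to four clicks, pushed the shipper home against the stop bar, and handed the job in at about 35.7 s of the 48 s allowed.

- **Knob:** I gripped the bar at click 1 and turned it 60° clockwise. After letting go, the close-up showed the pointer on the fourth line, with lines 0–3 on one side and 5–7 on the other. Side force on the wrist reached about 13 N while the knob was gripped; I eased it to about 6 N before opening the jaws.
- **Shipper:** I used the white disc lying in the guide lane, not the yellow one or the two on the mat. The first push wedged against the left rail at the lane mouth, with about 32 N along the lane and 35 N upward on the wrist. I backed off and pushed again from the rear left, and it then slid under the head with no noticeable resistance.
- **Home check:** Two pushes stopped firmly with the tool at stand x ≈ −104 mm, 0.5 mm apart, at 8 and 13 N. In the last wrist picture the shipper's rim matched the home outline (centre at x = −36 mm). I could not see the rim touching the stop bar, because the bridge hides it.
- **Fit errors:** The stand pose read from the three cameras disagreed by a few millimetres at worst. The plate edge measured later from the wrist camera fell within 2 mm of where it should be.
- **Other objects:** I touched nothing else that I know of, but I did not compare the bystanders' positions before and after. The arm was clear of everything at the end.

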